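Open the blue jar's bay of the sliding-door cabinet

TASK

Slide open the door of the end bay in which the blue jar stands: push it by its pull, behind the locked centre door, as far as it goes. Leave the door of the other end bay as it is, and do not disturb the blue jar.

Things in the scene. Friction and masses are not known exactly. Their poses are not given: they have to be found in the camera images.
- cabinet: Fixed white cabinet, clear roof and doors, 470 x 130 x 150 mm (width, depth, height). Origin: centre of underside; x to its back, y along its width (left seen from the robot), z up. Three bays. The locked centre door (y -80 to 80) is in the front track; left and right doors, 150 wide, in the rear track, slide 100 inward behind it to a stop; they start 0 to 20 open, friction 2 N, stay where left.
- pull_left (a point): Left door's pull: upright black bar, 14 mm wide (cabinet y), 18 deep (x), from 84 to 156 above the bench. This point: on the bar's axis, 135 above the bench; in the cabinet's frame x = -96 (31 in front of the cabinet's front edge), y = +200 shut, +100 fully open (opens toward -y). Two arms, 8 wide, join bar to door below a height of 121.
- pull_right (a point): The same for the right door's pull, mirrored: y = -200 mm in the cabinet's frame when shut, -100 when fully open (opens toward +y).
- blue_jar_mid (a point): Centre, half-way up, of the blue jar with a pale cap, 65 mm in diameter, 70 mm high, standing on the floor (12 thick) of the left or the right end bay, about 155 left or right of the cabinet's middle. A white jar stands in the other end bay, a dark one in the middle bay.

How it is judged:
By the outcome, as a careful person would: the job done as asked, in the order asked, and still so for the second after the job is handed in, with the robot touching nothing.
It also fails if it takes over 32 s, if anything falls off the work surface, if the arm or the gripper's body presses on something with over 40 N, if the wrist force passes 120 N, or if a joint passes its speed limit or range.

ROBOT

A 6-joint arm with a two-finger parallel gripper is mounted at the origin on a cart in front of the work surface, level with it; the furniture and walls round the work are solid. World frame = base frame: x ahead of the robot, y to its left, z up, the work surface at z = 0. Lengths are in m, angles in rad, forces in N, time in s.
With the tool pointing down it reaches from about 0.35 to 0.8 m from the base axis. Payload 7.3 kg.
Tool frame: the origin (TCP) lies midway between the tips of the shut fingers; the grasp point (between the pads) lies 19 mm behind it (ctrl.grasp_offset is the distance from the TCP to the grasp point, in m); z points along the fingers, y is the line along which they close (so a half turn about z gives the same grasp; the last joint's range is limited). The gripper opens to 85 mm and grips with 20 to 120 N. Pads are 22 mm wide; open, the fingers measure 114 mm over their backs; the gripper's body (76 mm by 85 mm) begins 54 mm behind the grasp point. The pads swing forward as they close: fully open they stand 13 mm farther back than shut.
Start: joints at [-1.294, 0.342, 1.524, -0, 1.275, -0.146], TCP at [0.215, -0.479, 0.231] pointing down, gripper open.
Joint ranges: [-2.53, 2.53], [-0.77, 2.02], [0.04, 2.7], [-1, 4.14], [0.28, 2.66], [-3.11, 3.11]. Speed limits (rad/s): [2.57, 2.57, 3.14, 3.14, 3.14, 3.14].

INTERFACE

Orientations are given as a 3x3 rotation matrix whose columns are the frame's x, y, z axes.
In Python, from station import ctrl gives the robot as it stands. The module is installed in compiled form; this text tells all that it offers.
- The arm moves only by the shell command python3 -m pendant 'ROWS' [FORCE]. ROWS is JSON, a list of rows, each an object with "fingers": the closure, from 0 (fully open) to 1 (shut); "dp": the shift along the world's x, y, z as a fraction of full scale, a list of three; "dr": the turn, a rotation vector about the world's x, y, z as a fraction of full scale, a list of three. A call has 1 to 5 rows; each row shifts and turns the commanded pose from where the row before left it; what a row does not reach is not made up. Full scale, the value 1, is 0.04 m for a shift and 0.12 rad for a turn. A row lasts 1/12 s, in which the tool goes at most 41.7 mm and 7.16 degrees, less where a joint would pass 70% of its speed; a pose out of reach is approached as far as the arm can. A call with a number of a shift or a turn outside -1 to 1 is refused whole. A call with a gripper value outside its range is refused whole. The fingers move at their own pace and stop on an object; FORCE is the grip in N (left out, the last holds). Time passes only in rows, so rows that do not move let the fingers close. It gives the time, the measured TCP pose, the force, the opening and the grip force at its end, in the units of the state.
- ctrl.sense(): the state, without advancing time (a new reading comes with each control period).
- ctrl.read_camera(name): name is "scene" or "top" or "wrist"; returns the picture (420x560x3 uint8, red, green, blue); there is no depth.
- ctrl.camera_params(name): a dict with "intrinsics" (3x3 intrinsics, pixels), "rvec" (rotation vector, rad) and "tvec" (3), from world to camera coordinates, as OpenCV has them; the wrist camera has in their place "tool_from_camera" (4x4, takes a point from camera to tool coordinates, whose origin is the TCP and whose axes are the flange's). Camera axes: x right, y down, z forward; pixel columns grow to the right and rows downward; lengths in m; the calibration is good to about 2 mm. A picture is of the moment at which its call begins: read the wrist's pose just before it. camera_params takes no time and is no camera call.
- ctrl.finish_job(): hands the job in; it is judged then, once.
The state is a dict: "time": time; "joint_pos": joint angles; "joint_velocities": joint speeds; "joint_torque": joint torques, N m; "position": TCP position; "tool_rot": TCP orientation; "wrist_force": force on the tool from outside, world axes, zero at the start; "ft_torque": the same for the moment, N m; "gripper_width": finger opening in m; "grip_force": force on a finger pad.
Only numpy, scipy, OpenCV 4.12 (cv2) and the standard library are available. Lean on these libraries where they do the work, as an engineer would, in place of code of your own. Each camera call takes 0.05 s, during which the arm holds its last target. There are 200 camera calls.

## Working session

There is one attempt and no reset: what is moved stays moved. The work goes in short steps, Python scripts to look and compute and a shell command to move; the robot and the scene stay as the last step left them, time stands still between calls to the robot, and variables do not carry over. Pictures are saved under pics/ and viewed, at most 10 in all, crops included, and the job is handed in when it is done.

```bash
mkdir -p pics; python3 - <<'E'
from station import ctrl
import cv2,numpy as np
s=ctrl.sense();print(s['time'],s['position'],s['tool_rot'])
for n in('scene','top'):
    im=ctrl.read_camera(n);cv2.imwrite(f'pics/{n}0.png',im[:,:,::-1])
    p=ctrl.camera_params(n);print(n,p)
E
```

```text
0.0 [ 0.21534081 -0.47836614  0.2306109 ] [[ 9.11936284e-01  4.10331615e-01 -4.23023643e-04]
 [ 4.10331768e-01 -9.11935076e-01  1.50267932e-03]
 [ 2.30826732e-04 -1.54392783e-03 -9.99998782e-01]]
scene {'intrinsics': array([[460.33210943,   0.        , 281.0468668 ],
       [  0.        , 460.33210943, 208.90211071],
       [  0.        ,   0.        ,   1.        ]]), 'rvec': array([ 1.25740709, -2.31486018,  0.87955231]), 'tvec': array([0.27690166, 0.44263116, 0.73416243])}
top {'intrinsics': array([[519.56603327,   0.        , 275.55393597],
       [  0.        , 519.56603327, 211.61873218],
       [  0.        ,   0.        ,   1.        ]]), 'rvec': array([ 2.00534924, -1.87566963,  0.48865321]), 'tvec': array([-0.09551376,  0.54308305,  1.00715096])}
```

View pics/scene0.png

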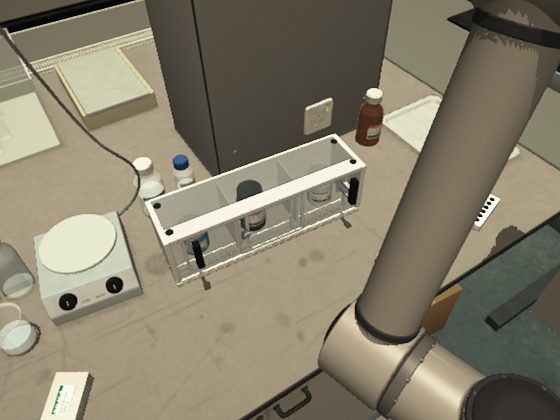

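View pics/top0.png

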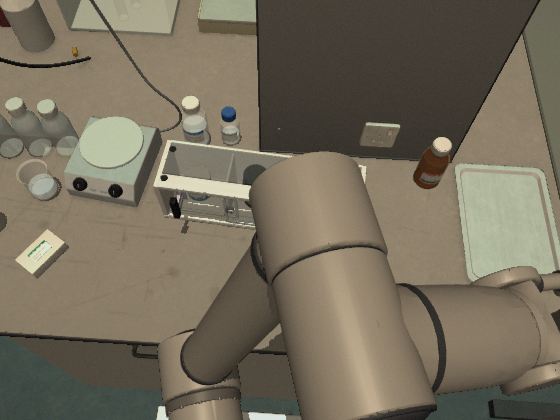

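The scene view shows the cabinet with black pulls at about (198,254) and (353,190). A bluish jar is at (197,240), a dark one at (250,205) and a pale one at (318,187). The top view shows the left pull at (175,207), and the arm hides the right half. I'll enlarge the scene view to check.

```bash
python3 - <<'E'
import cv2,numpy as np
a=cv2.imread('pics/scene0.png')[130:290,140:375];a=cv2.resize(a,None,fx=3.4,fy=3.4,interpolation=cv2.INTER_CUBIC)
cv2.imwrite('pics/sz.png',a)
b=cv2.imread('pics/top0.png')[130:245,145:275];cv2.imwrite('pics/tz.png',cv2.resize(b,None,fx=5,fy=5,interpolation=cv2.INTER_CUBIC))
E
```

```text
(no output)
```

View pics/sz.png

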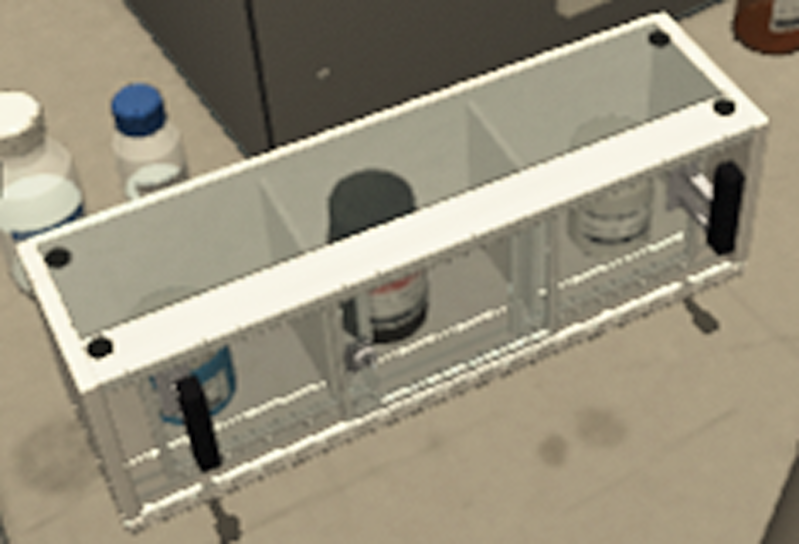

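View pics/tz.png

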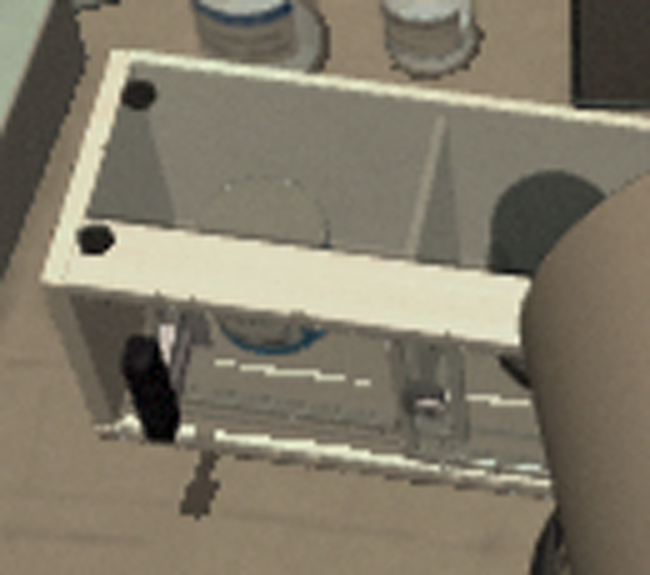

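The blue-labelled jar is in the left bay, so the left pull is the one to push (toward −y). The bar runs from (188,380) to (208,468) in the scene zoom and from (139,343) to (162,435) in the top zoom.

```bash
cat > h.py <<'E'
from station import ctrl
import cv2,numpy as np
def cam(n):
    p=ctrl.camera_params(n);R=cv2.Rodrigues(p['rvec'])[0];return p['intrinsics'],R,p['tvec']
def tri(a,b):
    P=[K@np.c_[R,t] for K,R,t in (cam('scene'),cam('top'))]
    X=cv2.triangulatePoints(P[0],P[1],np.array(a,float).reshape(2,1),np.array(b,float).reshape(2,1)).ravel();return X[:3]/X[3]
def atz(n,uv,z):
    K,R,t=cam(n);d=R.T@np.linalg.inv(K)@np.r_[uv,1];c=-R.T@t;return c+d*(z-c[2])/d[2]
E
python3 - <<'E'
from h import *
np.set_printoptions(precision=4,suppress=True)
S=lambda u,v:(u/3.4+140,v/3.4+130)
T=lambda u,v:(u/5+145,v/5+130)
for n,a,b in [('LF',(85,390),(43,283)),('LB',(20,245),(115,50)),('ptop',(188,380),(139,343)),('pbot',(208,468),(162,435)),('dotF',(99,347),(96,239)),('dotB',(58,257),(138,95))]:
    print(n,tri(S(*a),T(*b)))
for n,a in dict(LB=(20,245),LF=(85,390),RF=(768,120),RB=(665,12)).items(): print(n,atz('scene',S(*a),.15))
for n,a in dict(ptop=(188,380),rtop=(730,168)).items(): print(n,atz('scene',S(*a),.156))
E
```

```text
LF [0.5858 0.2159 0.1503]
LB [0.7155 0.2049 0.1485]
ptop [0.5528 0.166  0.1597]
pbot [0.55   0.168  0.0792]
dotF [0.611  0.1965 0.1496]
dotB [0.6891 0.1895 0.1517]
LB [0.713  0.2049 0.15  ]
LF [0.5857 0.2158 0.15  ]
RF [ 0.5467 -0.2477  0.15  ]
RB [ 0.6737 -0.2596  0.15  ]
ptop [0.5552 0.1651 0.156 ]
rtop [ 0.5207 -0.1945  0.156 ]
```

The left pull's axis is near (0.551, 0.167) and the door is about 19 mm open. The cabinet yaw is about −4.8°. The door has to go about 81 mm toward (−0.085, −0.996). I'll move to above the pull's outer side with the fingers shut.

```bash
python3 -m pendant '[{"fingers":1,"dp":[0.42,0.87,0],"dr":[0,0,-0.21]},{"fingers":1,"dp":[0.42,0.87,0],"dr":[0,0,-0.21]},{"fingers":1,"dp":[0.42,0.87,0],"dr":[0,0,-0.21]},{"fingers":1,"dp":[0.42,0.87,0],"dr":[0,0,-0.21]},{"fingers":1,"dp":[0.42,0.87,0],"dr":[0,0,-0.21]}]' 40
python3 -m pendant '[{"fingers":1,"dp":[0.42,0.87,0],"dr":[0,0,-0.21]},{"fingers":1,"dp":[0.42,0.87,0],"dr":[0,0,-0.21]},{"fingers":1,"dp":[0.42,0.87,0],"dr":[0,0,-0.21]},{"fingers":1,"dp":[0.42,0.87,0],"dr":[0,0,-0.21]},{"fingers":1,"dp":[0.42,0.87,0],"dr":[0,0,-0.21]}]'
```

```text
time: 0.52
position: [0.2996, -0.303, 0.231]
tool_rot: [[0.957, 0.291, -0.0], [0.291, -0.957, 0.001], [-0.0, -0.001, -1.0]]
wrist_force: [0.1, -0.5, 0.7]
gripper_width: 0.0255
grip_force: 0.0
time: 0.93
position: [0.3837, -0.1289, 0.2313]
tool_rot: [[0.986, 0.169, -0.0], [0.169, -0.986, -0.0], [-0.0, 0.0, -1.0]]
wrist_force: [0.5, -1.6, 0.1]
gripper_width: 0.0003
grip_force: 0.0
```

```bash
python3 -m pendant '[{"fingers":1,"dp":[0.42,0.87,0],"dr":[0,0,-0.21]},{"fingers":1,"dp":[0.42,0.87,0],"dr":[0,0,-0.21]},{"fingers":1,"dp":[0.42,0.87,0],"dr":[0,0,-0.21]},{"fingers":1,"dp":[0.42,0.87,0],"dr":[0,0,-0.21]},{"fingers":1,"dp":[0.42,0.87,0],"dr":[0,0,-0.21]}]'
python3 -m pendant '[{"fingers":1,"dp":[0.42,0.87,0],"dr":[0,0,-0.21]},{"fingers":1,"dp":[0.42,0.87,0],"dr":[0,0,-0.21]},{"fingers":1,"dp":[0.42,0.87,0],"dr":[0,0,-0.21]},{"fingers":1,"dp":[0.42,0.87,0],"dr":[0,0,-0.21]},{"fingers":1,"dp":[0.42,0.87,0],"dr":[0,0,-0.21]}]'
python3 - <<'E'
from h import *
s=ctrl.sense();print(s['position'],s['tool_rot'])
a=ctrl.read_camera('wrist');cv2.imwrite('pics/w1.png',a[:,:,::-1])
p=ctrl.camera_params('wrist');print(p)
K=p['intrinsics'];M=np.linalg.inv(p['tool_from_camera'])
for X in [(.5514,.167,.156),(.5514,.167,.084)]:
    t=s['tool_rot'].T@(np.array(X)-s['position']) if hasattr(s['tool_rot'],'T') else np.array(s['tool_rot']).T@(np.array(X)-s['position'])
    c=K@(M[:3,:3]@t+M[:3,3]);print(c[:2]/c[2])
E
```

```text
time: 1.35
position: [0.4677, 0.0453, 0.2311]
tool_rot: [[0.999, 0.044, -0.0], [0.044, -0.999, -0.0], [-0.0, 0.0, -1.0]]
wrist_force: [0.5, -0.3, 0.0]
gripper_width: -0.0003
grip_force: 0.0
time: 1.77
position: [0.5517, 0.2192, 0.2309]
tool_rot: [[0.997, -0.082, -0.001], [-0.082, -0.997, -0.0], [-0.001, 0.0, -1.0]]
wrist_force: [0.7, -0.1, 0.5]
gripper_width: -0.0001
grip_force: 0.0
[0.55165813 0.21915096 0.23085234] [[ 9.96624408e-01 -8.20923000e-02 -8.02727462e-04]
 [-8.20926487e-02 -9.96624617e-01 -4.11491764e-04]
 [-7.66237644e-04  4.76000759e-04 -9.99999593e-01]]
{'intrinsics': array([[348.60412095,   0.        , 273.81474984],
       [  0.        , 348.60412095, 210.5331436 ],
       [  0.        ,   0.        ,   1.        ]]), 'tool_from_camera': array([[ 8.48264278e-04, -9.48478601e-01, -3.16840061e-01,
         8.11905950e-02],
       [ 9.99997909e-01,  2.14967684e-04,  2.03373984e-03,
        -5.40533142e-04],
       [-1.86084834e-03, -3.16841124e-01,  9.48476800e-01,
        -1.42989695e-01],
       [ 0.00000000e+00,  0.00000000e+00,  0.00000000e+00,
         1.00000000e+00]])}
[352.27379461 216.745347  ]
[334.1897679  188.71084264]
```

View pics/w1.png

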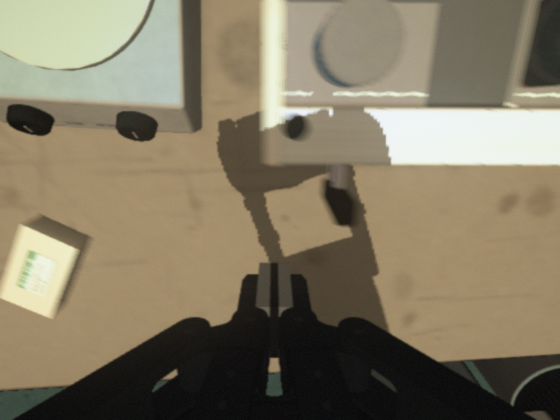

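The wrist view shows the bar's top at about (343,212), within 5 mm of the prediction, and the fingertips at (275,265) clear of it. I'll descend beside the bar and then push.

```bash
python3 -m pendant '[{"fingers":1,"dp":[0,0,-0.8],"dr":[0,0,0]},{"fingers":1,"dp":[0,0,-0.8],"dr":[0,0,0]},{"fingers":1,"dp":[0,0,-0.8],"dr":[0,0,0]},{"fingers":1,"dp":[0,0,-0.5],"dr":[0,0,0]},{"fingers":1,"dp":[0,0,0],"dr":[0,0,0]}]'
python3 -m pendant '[{"fingers":1,"dp":[-0.03,-0.3,0],"dr":[0,0,0]},{"fingers":1,"dp":[-0.03,-0.3,0],"dr":[0,0,0]},{"fingers":1,"dp":[-0.03,-0.3,0],"dr":[0,0,0]},{"fingers":1,"dp":[-0.03,-0.3,0],"dr":[0,0,0]},{"fingers":1,"dp":[0,0,0],"dr":[0,0,0]}]'
```

```text
time: 2.23
position: [0.5482, 0.2164, 0.1101]
tool_rot: [[0.997, -0.081, -0.01], [-0.081, -0.997, -0.003], [-0.01, 0.003, -1.0]]
wrist_force: [-0.6, -1.0, -0.5]
gripper_width: -0.0002
grip_force: 0.0
time: 2.65
position: [0.5473, 0.1664, 0.1169]
tool_rot: [[0.997, -0.083, 0.003], [-0.083, -0.997, -0.001], [0.003, 0.0, -1.0]]
wrist_force: [1.0, -0.1, 0.7]
gripper_width: -0.0003
grip_force: 0.1
```

```bash
python3 -m pendant '[{"fingers":1,"dp":[-0.02,-0.2,0],"dr":[0,0,0]},{"fingers":1,"dp":[-0.02,-0.2,0],"dr":[0,0,0]}]'
python3 - <<'E'
from h import *
a=ctrl.read_camera('wrist');cv2.imwrite('pics/w2.png',a[:,:,::-1])
E
```

```text
time: 2.82
position: [0.5459, 0.1529, 0.1165]
tool_rot: [[0.997, -0.081, 0.003], [-0.081, -0.997, 0.001], [0.003, -0.001, -1.0]]
wrist_force: [1.4, 2.0, 6.3]
gripper_width: 0.0
grip_force: 3.1
```

View pics/w2.png

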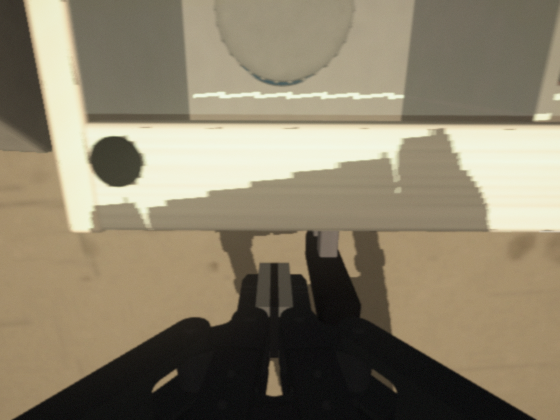

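The fingertips touch the bar's left side (bar at about columns 310–355, rows 235–310) with a reaction of about 2 N. I'll keep pushing to the stop.

```bash
python3 -m pendant '[{"fingers":1,"dp":[-0.02,-0.2,0],"dr":[0,0,0]},{"fingers":1,"dp":[-0.02,-0.2,0],"dr":[0,0,0]},{"fingers":1,"dp":[-0.02,-0.2,0],"dr":[0,0,0]},{"fingers":1,"dp":[-0.02,-0.2,0],"dr":[0,0,0]}]'
python3 -m pendant '[{"fingers":1,"dp":[-0.01,-0.1,0],"dr":[0,0,0]},{"fingers":1,"dp":[-0.01,-0.1,0],"dr":[0,0,0]}]'
```

```text
time: 3.2
position: [0.5431, 0.1207, 0.1165]
tool_rot: [[0.997, -0.081, 0.004], [-0.081, -0.997, 0.0], [0.004, -0.001, -1.0]]
wrist_force: [2.4, 2.5, 5.4]
gripper_width: -0.0001
grip_force: 3.1
time: 3.37
position: [0.5424, 0.1126, 0.1166]
tool_rot: [[0.997, -0.081, 0.004], [-0.081, -0.997, 0.0], [0.004, -0.0, -1.0]]
wrist_force: [2.7, 1.3, 5.3]
gripper_width: 0.0001
grip_force: 2.9
```

Now small steps until the force rises.

```bash
python3 -m pendant '[{"fingers":1,"dp":[-0.01,-0.08,0],"dr":[0,0,0]},{"fingers":1,"dp":[0,0,0],"dr":[0,0,0]}]'
python3 -m pendant '[{"fingers":1,"dp":[-0.01,-0.06,0],"dr":[0,0,0]},{"fingers":1,"dp":[0,0,0],"dr":[0,0,0]}]'
```

```text
time: 3.53
position: [0.5423, 0.1114, 0.1169]
tool_rot: [[0.997, -0.082, 0.005], [-0.082, -0.997, 0.003], [0.005, -0.004, -1.0]]
wrist_force: [2.9, 11.0, 6.0]
gripper_width: -0.0001
grip_force: 5.3
time: 3.7
position: [0.542, 0.1105, 0.1172]
tool_rot: [[0.997, -0.081, 0.006], [-0.081, -0.997, 0.005], [0.005, -0.006, -1.0]]
wrist_force: [2.4, 15.9, 9.0]
gripper_width: 0.0
grip_force: 7.5
```

```bash
python3 -m pendant '[{"fingers":1,"dp":[0,-0.05,0],"dr":[0,0,0]},{"fingers":1,"dp":[0,0,0],"dr":[0,0,0]}]'
```

```text
time: 3.87
position: [0.542, 0.1097, 0.1175]
tool_rot: [[0.997, -0.081, 0.006], [-0.081, -0.997, 0.007], [0.006, -0.007, -1.0]]
wrist_force: [1.6, 22.2, 9.9]
gripper_width: 0.0003
grip_force: 9.8
```

The force has risen to 22 N while the tool has almost stopped, which is the stop and matches the predicted end position. I'll back off along the slide direction, then rise.

```bash
python3 -m pendant '[{"fingers":1,"dp":[0.01,0.2,0],"dr":[0,0,0]},{"fingers":1,"dp":[0.04,0.5,0],"dr":[0,0,0]},{"fingers":1,"dp":[0.02,0.4,0],"dr":[0,0,0]},{"fingers":1,"dp":[0,0,0],"dr":[0,0,0]}]'
python3 -m pendant '[{"fingers":1,"dp":[0,0,0.8],"dr":[0,0,0]},{"fingers":1,"dp":[0,0,0.8],"dr":[0,0,0]},{"fingers":1,"dp":[-0.5,0,0.8],"dr":[0,0,0]},{"fingers":1,"dp":[-0.8,0,0.5],"dr":[0,0,0]},{"fingers":1,"dp":[-0.8,0,0],"dr":[0,0,0]}]'
python3 -m pendant '[{"fingers":1,"dp":[0,0,0],"dr":[0,0,0]},{"fingers":1,"dp":[0,0,0],"dr":[0,0,0]}]'
python3 - <<'E'
from h import *
a=ctrl.read_camera('scene');cv2.imwrite('pics/s2.png',cv2.resize(a[130:290,140:375,::-1],None,fx=3.4,fy=3.4,interpolation=cv2.INTER_CUBIC))
K,R,t=cam('scene')
for z in(.156,.084):
    c=K@(R@np.array([.5428,.086,z])+t);print(((c[:2]/c[2])-[140,130])*3.4)
E
```

```text
time: 4.2
position: [0.5425, 0.1513, 0.115]
tool_rot: [[0.997, -0.079, -0.001], [-0.079, -0.997, 0.0], [-0.001, 0.0, -1.0]]
wrist_force: [-0.3, 0.2, -0.5]
gripper_width: -0.0003
grip_force: 0.0
time: 4.62
position: [0.4602, 0.1488, 0.235]
tool_rot: [[0.997, -0.082, 0.007], [-0.082, -0.997, 0.0], [0.007, -0.001, -1.0]]
wrist_force: [0.6, 0.1, -0.1]
gripper_width: 0.0001
grip_force: 0.0
time: 4.78
position: [0.4578, 0.1488, 0.2317]
tool_rot: [[0.997, -0.081, 0.0], [-0.081, -0.997, -0.001], [0.0, 0.001, -1.0]]
wrist_force: [-0.1, -0.6, 0.1]
gripper_width: -0.0004
grip_force: 0.0
[322.08434381 334.41317986]
[333.20566243 410.11207351]
```

View pics/s2.png

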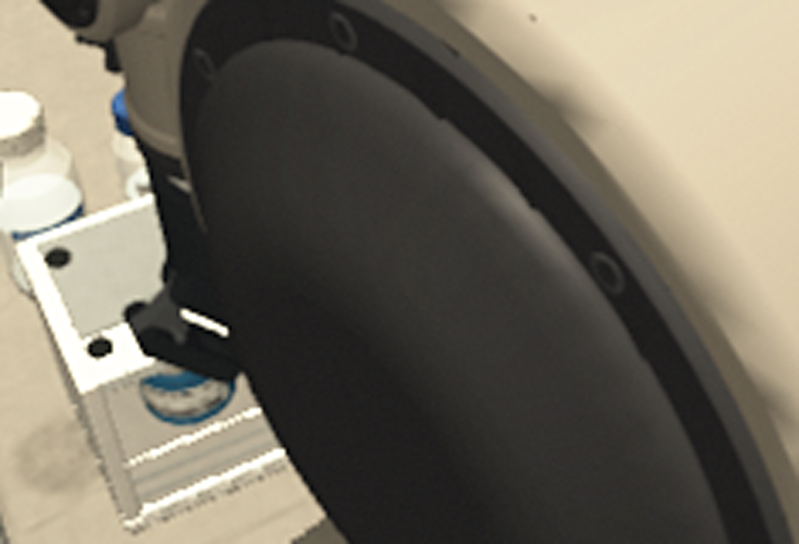

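The arm hides most of the scene view, but the blue jar stands unmoved behind the open front. I'll check the pull with the wrist camera.

```bash
python3 - <<'E'
from h import *
s=ctrl.sense()
a=ctrl.read_camera('wrist');cv2.imwrite('pics/w3.png',a[:,:,::-1])
p=ctrl.camera_params('wrist');K=p['intrinsics'];M=np.linalg.inv(p['tool_from_camera'])
for X in [(.5445,.088,.156),(.5445,.088,.084)]:
    c=K@(M[:3,:3]@(np.array(s['tool_rot']).T@(np.array(X)-s['position']))+M[:3,3]);print(c[:2]/c[2])
E
```

```text
[365.62423053  77.9693203 ]
[342.41699246  82.04539103]
```

View pics/w3.png

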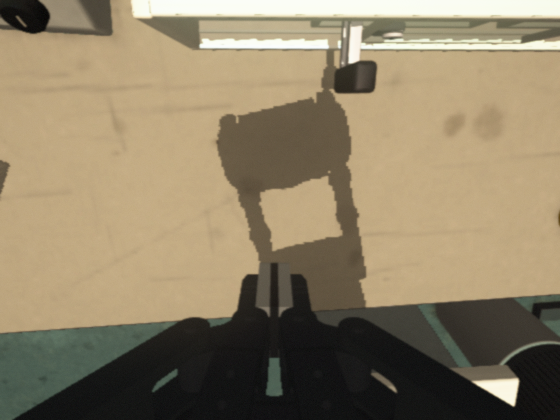

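The wrist view shows the pull's top at about (363,76), against a predicted (366,78) for fully open. The door is at its stop and the gripper is clear.

```bash
python3 -c "
from station import ctrl
print(ctrl.finish_job())"
```

```text
the job is handed in; nothing more can be done
None
```

I slid the left bay's door, in front of the blue jar, fully open to its stop by its pull; I didn't touch the right door or the jar, and I handed the job in at about 5 s with the gripper clear.

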